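# Put the doming stakes back in their holders

## Robot

A 6-joint arm with a two-finger parallel gripper is mounted at the origin on the work surface. World frame = base frame: x ahead of the robot, y to its left, z up, the work surface at z = 0. Lengths are in m, angles in degrees, forces in N, time in s.
With the tool pointing down it reaches from about 0.25 to 0.725 m from the base axis. Payload 9.7 kg.
Tool frame: the origin (TCP) lies midway between the tips of the shut fingers; the grasp point (between the pads) lies 19 mm behind it (bot.pinch_z is the distance from the TCP to the grasp point, in m); z points along the fingers, y is the line along which they close (so a half turn about z gives the same grasp; the last joint's range is limited). The gripper opens to 85 mm and grips with 20 to 120 N. Pads are 22 mm wide; open, the fingers measure 114 mm over their backs; the gripper's body (76 mm by 85 mm) begins 54 mm behind the grasp point. The pads swing forward as they close: fully open they stand 13 mm farther back than shut.
Start: joints at [-67.838, 4.979, 10.078, 95.1, 0, 90], TCP at [0.207, -0.509, 0.231] pointing down, gripper open.
Joint ranges: [-179.16, 179.16], [-48.56, 103.87], [-65.8, 70.77], [-126.05, 130.52], [-82.76, 87.17], [-180, 180]. Speed limits (degrees/s): [127.2, 127.2, 147.25, 180, 180, 180].

## Interface

Orientations are given as [roll, pitch, yaw] about the fixed x, y, z axes, in that order (R = Rz(yaw) Ry(pitch) Rx(roll)).
In Python, from workcell import sensors, camera, ticket, bot gives the robot as it stands.
- The arm moves only by the shell command python3 -m handwheel 'ROWS' [FORCE]. ROWS is a JSON object of lists of equal length, an entry for each row: "gripper": the opening, from -1 (shut) to 1 (fully open); "slide": the shift along the tool's x, y, z in mm, a list of three; "yaw": the turn about the tool's z in rad. A call has 1 to 8 rows; each row shifts and turns the commanded pose from where the row before left it, along the tool's axes as they then stand; what a row does not reach is not made up. A row lasts 1/12 s, in which the tool goes at most 41.7 mm and 7.16 degrees, less where a joint would pass 70% of its speed; a pose out of reach is approached as far as the arm can. A call is refused whole if a number of a shift passes 41.7 or a number of a turn 0.125, either way. A call with a gripper value outside its range is refused whole. The fingers move at their own pace and stop on an object; FORCE is the grip in N (left out, the last holds). Time passes only in rows, so rows that do not move let the fingers close. It gives the time, the measured TCP pose, the force, the opening and the grip force at its end, in the units of the state.
- sensors.get_obs(): the state, without advancing time (a new reading comes with each control period).
- camera(name): name is "scene" or "side" or "wrist"; returns a dict with "img" (400x640x3 uint8, red, green, blue), "fx", "fy", "cx", "cy" (pixels), "dist" ([k1, k2, p1, p2, k3] as OpenCV has them; the pictures are not rectified), "R" (3x3) and "t" (3): a world point X has camera coordinates R X + t. Camera axes: x right, y down, z forward; pixel columns grow to the right and rows downward; lengths in m; the calibration is good to about 2 mm. A picture is of the moment at which its call begins. There is no depth.
- ticket.job_done(): hands the job in; it is judged then, once.
The state is a dict: "time": time; "q": joint angles; "qd": joint speeds; "joint_efforts": joint torques, N m; "ee_pos": TCP position; "tcp_rot": TCP orientation; "wrist_force": force on the tool from outside, world axes, zero at the start; "torque": the same for the moment, N m; "opening": finger opening in m; "grasp_force": force on a finger pad.
Only numpy, scipy, OpenCV 4.12 (cv2) and the standard library are available. Lean on these libraries where they do the work, as an engineer would, in place of code of your own. Each camera call takes 0.05 s, during which the arm holds its last target. There are 200 camera calls.

## Task

Put the four round-headed steel doming stakes away: stand each one upright in the round recess of the wooden holder of its own size, thinnest stake in the smallest holder and so on up to the thickest in the largest, foot flat on the recess floor. Leave the two flat-topped stakes where they stand, and do not knock any stake over.

Things in the scene. Friction and masses are not known exactly. Their poses are not given: they have to be found in the camera images.
- dome_20: loose round-headed steel doming stake, the thinnest of four: an upright bar 20 mm in diameter, 70 mm tall in all, straight-sided up to 60 mm and closed by a half-ball on top; about 0.14 kg. Stands on the bench at the start. Origin: centre of its flat foot; z along the bar, up.
- dome_28: loose round-headed steel doming stake, the second thinnest of four: an upright bar 28 mm in diameter, 70 mm tall in all, straight-sided up to 56 mm and closed by a half-ball on top; about 0.27 kg. Stands on the bench at the start. Origin: centre of its flat foot; z along the bar, up.
- dome_36: loose round-headed steel doming stake, the second thickest of four: an upright bar 36 mm in diameter, 70 mm tall in all, straight-sided up to 52 mm and closed by a half-ball on top; about 0.45 kg. Stands on the bench at the start. Origin: centre of its flat foot; z along the bar, up.
- dome_44: loose round-headed steel doming stake, the thickest of four: an upright bar 44 mm in diameter, 70 mm tall in all, straight-sided up to 48 mm and closed by a half-ball on top; about 0.67 kg. Stands on the bench at the start. Origin: centre of its flat foot; z along the bar, up.
- flat_28: loose flat-topped steel stake, to be left alone: an upright bar 28 mm in diameter, 60 mm tall, flat on top. Origin: centre of its foot; z up.
- flat_36: loose flat-topped steel stake, to be left alone: an upright bar 36 mm in diameter, 60 mm tall, flat on top. Origin: centre of its foot; z up.
- holder_20: fixed brown wooden holder, the smallest of four, for the thinnest round-headed stake: a square block 50 x 50 mm, 20 mm high, with one round recess 32 mm in diameter and 8 mm deep in the middle of its top (recess floor 12 mm above the bench, rim chamfered 2 mm, floor lined with grey felt). Origin: centre of its underside, straight below the recess; z up, x and y square to its sides.
- holder_28: fixed brown wooden holder, the second smallest of four, for the second thinnest round-headed stake: a square block 58 x 58 mm, 20 mm high, with one round recess 40 mm in diameter and 8 mm deep in the middle of its top (recess floor 12 mm above the bench, rim chamfered 2 mm, floor lined with grey felt). Origin: centre of its underside, straight below the recess; z up, x and y square to its sides.
- holder_36: fixed brown wooden holder, the second largest of four, for the second thickest round-headed stake: a square block 66 x 66 mm, 20 mm high, with one round recess 48 mm in diameter and 8 mm deep in the middle of its top (recess floor 12 mm above the bench, rim chamfered 2 mm, floor lined with grey felt). Origin: centre of its underside, straight below the recess; z up, x and y square to its sides.
- holder_44: fixed brown wooden holder, the largest of four, for the thickest round-headed stake: a square block 74 x 74 mm, 20 mm high, with one round recess 56 mm in diameter and 8 mm deep in the middle of its top (recess floor 12 mm above the bench, rim chamfered 2 mm, floor lined with grey felt). Origin: centre of its underside, straight below the recess; z up, x and y square to its sides.
Not all that is in view belongs to the job. What is shaped like the dome_28 but purple is not meant.

How it is judged:
By the outcome, as a careful person would: the job done as asked, in the order asked, and still so for the second after the job is handed in, with the robot touching nothing.
It also fails if it takes over 104 s, if anything falls off the work surface, if the arm or the gripper's body presses on something with over 40 N, if the wrist force passes 120 N, or if a joint passes its speed limit or range.

## Working session

There is one attempt and no reset: what is moved stays moved. The work goes in short steps, Python scripts to look and compute and a shell command to move; the robot and the scene stay as the last step left them, time stands still between calls to the robot, and variables do not carry over. Pictures are saved under pics/ and viewed, at most 15 in all, crops included, and the job is handed in when it is done.

```bash
mkdir -p pics; ls
python3 - <<'E'
from workcell import sensors, camera, bot
import cv2
for n in("scene","side"):
    c=camera(n); cv2.imwrite(f"pics/{n}0.png",c["img"][:,:,::-1])
    print(n,c["fx"],c["cx"],c["cy"],c["dist"],c["R"],c["t"])
o=sensors.get_obs();print(o, bot.pinch_z)
E
```

```text
pics
scene 389.9579888066469 323.7694602565719 195.7521447098052 [0.0206648 0.        0.        0.        0.       ] [[ 0.03546546  0.99936934  0.00176914]
 [ 0.61142845 -0.02029793 -0.79103935]
 [-0.79050456  0.02913628 -0.61176272]] [-0.06271398 -0.29915766  1.33769361]
side 507.6807436233401 324.1562380551335 207.6505573801576 [-0.03380798  0.          0.          0.          0.        ] [[ 0.99014853 -0.13956768  0.01125851]
 [-0.08777059 -0.68130187 -0.72672146]
 [ 0.10909728  0.71857402 -0.68683998]] [-0.53229451  0.1103947   1.09807439]
{'time': 0.1, 'q': array([-6.78399240e+01,  5.00954167e+00,  1.00383447e+01,  9.51010222e+01,
       -3.82577152e-04,  9.00018019e+01]), 'qd': array([ 0.06728035, -0.0545351 ,  0.18754822,  0.12116141, -0.02994249,
       -0.00391443]), 'joint_efforts': array([-3.48033154e-04, -5.21561837e+01,  4.65654659e+01,  1.59760262e-02,
        7.37794636e-06,  1.10204198e-05]), 'ee_pos': array([ 0.2073733 , -0.50917169,  0.23063288]), 'tcp_rot': array([-1.79927781e+02,  3.84848085e-04,  2.21582746e+01]), 'wrist_force': array([ 0.37570039, -0.19868074,  0.25286109]), 'torque': array([-0.05499224,  0.01482062,  0.00966554]), 'grasp_force': 0.0, 'opening': 0.08539439519941977} 0.0187
```

View pics/scene0.png

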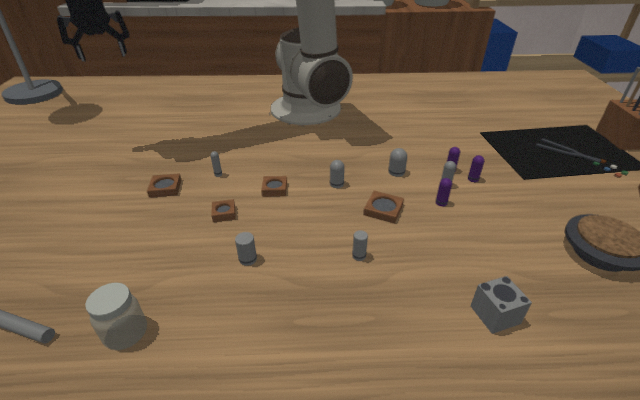

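View pics/side0.png

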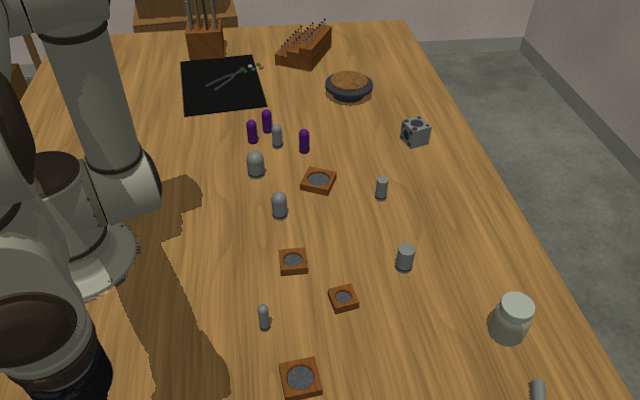

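The scene view shows dome_20 at (216,162), dome_36 (337,172), dome_44 (398,161) and dome_28 (449,172), the last close to three purple stakes. The flat stakes are at (246,247) and (360,245). The holders are at (164,185), (274,186), (223,210) and (384,206). The side view shows the same layout.

```bash
cat > vis.py <<'E'
import numpy as np, cv2
from workcell import camera
def ray(c,uv):
    K=np.array([[c["fx"],0,c["cx"]],[0,c["fy"],c["cy"]],[0,0,1]])
    p=cv2.undistortPoints(np.array(uv,float).reshape(-1,1,2),K,np.array(c["dist"])).reshape(-1,2)
    R,t=np.array(c["R"]),np.array(c["t"])
    return -R.T@t, np.c_[p,np.ones(len(p))]@R
def cast(c,uv,z):
    o,d=ray(c,uv); return o+d*((z-o[2])/d[:,2])[:,None]
def masks(img):
    h=cv2.cvtColor(img,cv2.COLOR_RGB2HSV).astype(int); H,S,V=h[...,0],h[...,1],h[...,2]
    grey=((S<75)&(V>30)).astype(np.uint8)
    brown=(((H<11)|(H>170))&(S>105)&(V>30)).astype(np.uint8)
    return grey,brown
def blobs(m,lo,hi):
    cs,_=cv2.findContours(m,cv2.RETR_EXTERNAL,cv2.CHAIN_APPROX_NONE)
    for k in cs:
        k=cv2.convexHull(k); a=cv2.contourArea(k)
        if lo<a<hi:
            M=cv2.moments(k); yield (M["m10"]/M["m00"],M["m01"]/M["m00"]),a,k
E
python3 - <<'E'
from vis import *
for n,roi in(("scene",(60,130,130,520)),("side",(200,90,420,400))):
    c=camera(n); img=c["img"]
    h=cv2.cvtColor(img,cv2.COLOR_RGB2HSV)
    pts={"scene":[(164,178),(384,198),(384,205),(337,175),(398,165),(300,220),(337,184)],"side":[(300,363),(300,377),(280,205),(255,165),(350,240)]}[n]
    print([h[v,u].tolist() for u,v in pts])
    g,b=masks(img)
    for nm,m,z in(("grey",g,.036),("brown",b,.010)):
        for uv,a,k in blobs(m,60,3000):
            p=cast(c,[uv],z)[0]
            if .2<p[0]<.8 and abs(p[1])<.5:
                r=cv2.minAreaRect((cast(c,k.reshape(-1,2),z)[:,:2]*1000).astype(np.float32))
                print(n,nm,np.round(uv),a,np.round(p*1000),np.round(r[1]),np.round(r[2]))
    vis=img.copy(); vis[g>0]=(0,255,0); vis[b>0]=(255,0,0)
    cv2.imwrite(f"pics/m_{n}.png",vis[:,:,::-1])
E
```

```text
[[15, 131, 64], [10, 68, 68], [113, 12, 86], [10, 10, 75], [30, 7, 72], [17, 100, 145], [105, 9, 60]]
scene grey [246. 248.] 566.5 [ 699. -114.   36.] [95. 37.] 14.0
scene grey [360. 245.] 387.0 [698. 108.  36.] [28. 84.] 82.0
scene grey [384. 205.] 221.5 [574. 176.  36.] [48. 46.] 50.0
scene grey [274. 184.] 73.0 [488. -73.  36.] [34. 24.] 88.0
scene grey [164. 183.] 113.5 [ 476. -334.   36.] [41. 32.] 88.0
scene grey [449. 171.] 216.5 [445. 358.  36.] [30. 93.] 68.0
scene grey [337. 174.] 336.5 [449.  78.  36.] [ 33. 119.] 86.0
scene grey [216. 163.] 192.5 [ 393. -228.   36.] [125.  21.] 17.0
scene grey [398. 162.] 418.5 [402. 238.  36.] [ 44. 137.] 79.0
[[14, 177, 115], [83, 13, 80], [30, 10, 75], [38, 16, 63], [18, 139, 154]]
side grey [300. 378.] 463.0 [ 445. -359.   36.] [43. 42.] 40.0
side grey [263. 318.] 237.0 [ 390. -229.   36.] [18. 61.] 2.0
side grey [343. 297.] 112.5 [ 545. -202.   36.] [24. 27.] 82.0
side grey [292. 260.] 155.0 [457. -94.  36.] [30. 36.] 83.0
side grey [405. 258.] 448.5 [ 691. -119.   36.] [86. 35.] 69.0
side grey [279. 206.] 366.5 [442.  73.  36.] [94. 34.] 89.0
side grey [381. 188.] 240.5 [690. 104.  36.] [91. 26.] 73.0
side grey [318. 179.] 184.5 [544. 158.  36.] [42. 49.] 83.0
side grey [255. 165.] 396.5 [394. 232.  36.] [ 41. 112.] 2.0
side grey [275. 136.] 273.0 [452. 351.  36.] [ 43. 109.] 11.0
```

Run:
```python
from vis import *
out=[]
for n,th in(("scene",None),("side",None)):
    c=camera(n); img=c["img"]
    h=cv2.cvtColor(cv2.GaussianBlur(img,(3,3),0),cv2.COLOR_RGB2HSV).astype(int)
    g,_=masks(img)
    pts={"scene":[(164,184),(274,185),(223,209),(384,205)],"side":[(300,378),(292,260),(343,297),(318,179)]}[n]
    m=((h[...,2]<(118 if n=="scene" else 130))&(h[...,0]<17)&(h[...,1]>90)).astype(np.uint8)|g
    nl,L=cv2.connectedComponents(m)
    for u,v in pts:
        k=next(((uv,a,k) for uv,a,k in blobs((L==L[v,u]).astype(np.uint8),60,6000)),None)
        if k:
            r=cv2.minAreaRect((cast(c,k[2].reshape(-1,2),.010)[:,:2]*1000).astype(np.float32))
            print(n,(u,v),k[1],np.round(cast(c,[k[0]],.010)[0]*1000),np.round(r[1]),round(r[2]))
            cv2.drawContours(img,[k[2]],-1,(0,255,0),1)
    b=img[110:260,130:480] if n=="scene" else img[110:400,220:430]
    out.append(cv2.resize(b,None,fx=2,fy=2,interpolation=0)[:, :800] if n=="scene" else cv2.resize(b,None,fx=2,fy=2,interpolation=0))
for i,o in enumerate(out): cv2.imwrite(f"pics/h{i}.png",o[:,:,::-1])
```

```text
scene (164, 184) 658.5 [ 452. -344.   10.] [95. 79.] 5
scene (274, 185) 439.0 [465. -73.  10.] [62. 79.] 88
scene (223, 209) 434.0 [ 557. -183.   10.] [71. 55.] 8
scene (384, 205) 830.5 [557. 183.  10.] [84. 95.] 64
side (300, 378) 1505.5 [ 446. -348.   10.] [69. 77.] 5
side (292, 260) 695.5 [459. -78.  10.] [73. 60.] 90
side (343, 297) 666.5 [ 549. -187.   10.] [55. 63.] 10
side (318, 179) 746.0 [547. 180.  10.] [96. 80.] 65
```

View pics/h0.png

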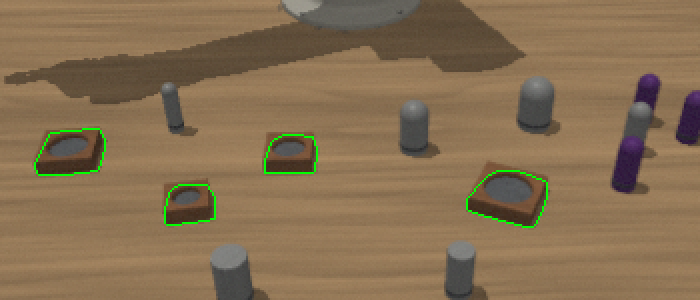

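View pics/h1.png

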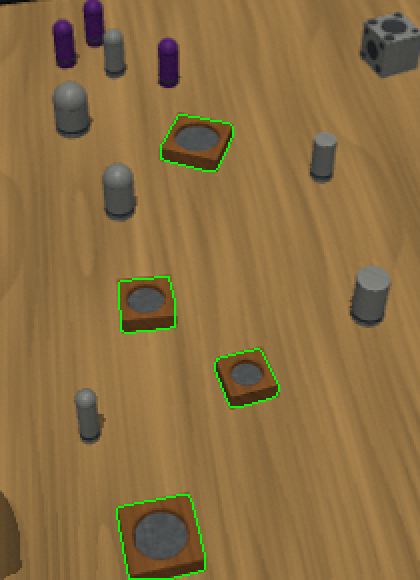

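The outlines give these holder centres: holder_20 (549,-187), holder_28 (459,-78), holder_36 (446,-348) and holder_44 (547,180) mm. I'll move towards dome_20 first.

```bash
cat > go.py <<'E'
import sys, numpy as np
from workcell import sensors
# usage: go.py x y z(mm)  -> shift left in tool axes
o=sensors.get_obs(); p=o["ee_pos"]*1000; 
from scipy.spatial.transform import Rotation as Ro
R=Ro.from_euler("xyz",o["tcp_rot"],degrees=True).as_matrix()
print("t",round(float(o["time"]),2),"pos",p.round(1),"rot",o["tcp_rot"].round(1),"open",round(o["opening"]*1000,1),"gf",round(float(o["grasp_force"]),1),"F",o["wrist_force"].round(1))
if len(sys.argv)>3: print("tool shift mm",(R.T@(np.array(sys.argv[1:4],float)-p)).round(1))
E
python3 -m handwheel '{"gripper":[1,1,1,1,1,1,1,1],"slide":[[32,-22,0],[32,-22,0],[32,-22,0],[32,-22,0],[32,-22,0],[32,-22,0],[32,-22,0],[32,-22,0]],"yaw":[0,0,0,0,0,0,0,0]}'
python3 go.py 392 -229 200
python3 - <<'E'
from vis import *
c=camera("wrist"); cv2.imwrite("pics/w1.png",c["img"][:,:,::-1])
print(c["fx"],-np.array(c["R"]).T@c["t"],c["R"])
g,_=masks(c["img"])
for uv,a,k in blobs(g,300,40000): print(np.round(uv),a,(cast(c,[uv],.036)[0]*1000).round(),(cast(c,[uv],.010)[0]*1000).round())
E
```

```text
time: 0.97
ee_pos: [0.3787, -0.2481, 0.2315]
tcp_rot: [180.0, -0.0, 22.1]
wrist_force: [0.6, -1.3, -0.0]
opening: 0.0856
grasp_force: 0.0
t 0.97 pos [ 378.7 -248.1  231.5] rot [180.   -0.   22.1] open 85.6 gf 0.0 F [ 0.6 -1.3 -0. ]
tool shift mm [ 19.5 -12.7  31.5]
330.5248124774344 [ 0.43979393 -0.22305666  0.37396354] [[ 3.78153576e-01 -9.25742876e-01  2.74905569e-05]
 [-8.93264717e-01 -3.64878886e-01  2.62567218e-01]
 [-2.43059701e-01 -9.93152888e-02 -9.64913704e-01]]
[127. 389.] 460.5 [  27. -114.   36.] [  -5. -106.   10.]
[ 44. 319.] 6858.5 [89.  5. 36.] [62. 23. 10.]
[457. 282.] 922.0 [ 327. -434.   36.] [ 318. -450.   10.]
[192. 282.] 910.5 [ 212. -152.   36.] [ 194. -146.   10.]
[310. 163.] 407.0 [ 390. -227.   36.] [ 386. -228.   10.]
[432. 153.] 1353.0 [ 446. -339.   36.] [ 447. -348.   10.]
[197.  40.] 1100.5 [458. -84.  36.] [459. -74.  10.]
[47.  8.] 924.0 [434.  62.  36.] [434.  84.  10.]
```

View pics/w1.png

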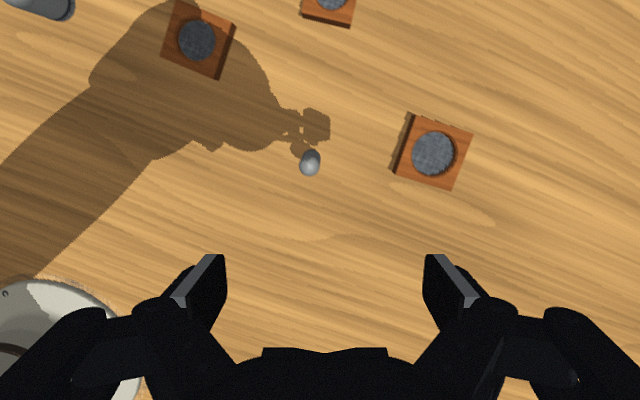

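The wrist view shows dome_20 at (310,163), holder_36's felt at (432,153) and holder_28's felt at (197,40). All three agree with the side-view positions to about 2–3 mm.

```bash
python3 -m handwheel '{"gripper":[1,1,1,1,1,1,1,1],"slide":[[17.8,-13.9,0],[0,0,35],[0,0,35],[0,0,35],[0,0,35],[0,0,35],[0,0,34],[0,0,0]],"yaw":[0,0,0,0,0,0,0,0]}' 40
python3 -m handwheel '{"gripper":[-1,-1,-1,-1,-1,-1,-1,-1],"slide":[[0,0,0],[0,0,0],[0,0,0],[0,0,0],[0,0,0],[0,0,0],[0,0,0],[0,0,0]],"yaw":[0,0,0,0,0,0,0,0]}' 40
```

```text
time: 1.68
ee_pos: [0.3859, -0.2282, 0.0162]
tcp_rot: [-179.6, 0.3, 22.2]
wrist_force: [-0.8, 0.6, -1.1]
opening: 0.0854
grasp_force: 0.0
time: 2.35
ee_pos: [0.3902, -0.2307, 0.0237]
tcp_rot: [179.9, -0.1, 22.2]
wrist_force: [0.0, 0.4, 6.5]
opening: 0.0193
grasp_force: 38.9
```

```bash
python3 -m handwheel '{"gripper":[-1,-1,-1,-1,-1,-1,-1,-1],"slide":[[0,0,-20],[0,0,-30],[0,0,-30],[20,2,-10],[30,4,0],[30,4,0],[20,2,0],[0,0,0]],"yaw":[0,0,0,0,0,0,0,0]}' 40
python3 go.py 549 -187 100
cat > felt.py <<'E'
import sys
from vis import *
c=camera(sys.argv[1]); g,_=masks(c["img"])
if len(sys.argv)>2: cv2.imwrite("pics/"+sys.argv[2],c["img"][:,:,::-1])
for uv,a,k in blobs(g,150,6000):
    p=(cast(c,[uv],.012)[0]*1000).round(1); q=(cast(c,[uv],.036)[0]*1000).round(1)
    if p[0]>250: print(np.round(uv),a,"floor",p[:2],"stake",q[:2])
E
python3 felt.py wrist w2.png
```

```text
time: 3.02
ee_pos: [0.4895, -0.2026, 0.1122]
tcp_rot: [180.0, -0.1, 22.3]
wrist_force: [0.2, -0.2, -2.1]
opening: 0.0187
grasp_force: 39.2
t 3.02 pos [ 489.5 -202.6  112.2] rot [ 1.80e+02 -1.00e-01  2.23e+01] open 18.7 gf 39.2 F [ 0.2 -0.2 -2.1]
tool shift mm [61.   8.1 12.3]
[536. 390.] 809.0 floor [ 397.8 -454.6] stake [ 412.9 -427.2]
[429. 344.] 515.5 floor [ 406.6 -335.1] stake [ 420.8 -319.5]
[478. 299.] 307.0 floor [ 461.6 -353.1] stake [ 470.4 -335.7]
[290. 264.] 554.5 floor [ 432.5 -195.9] stake [ 444.1 -194.1]
[359. 264.] 590.5 floor [ 453.6 -247.1] stake [ 463.2 -240.3]
[324. 279.] 4509.0 floor [ 431.1 -226.6] stake [ 442.9 -221.7]
[153. 179.] 1806.5 floor [458.3 -75.6] stake [467.4 -85.6]
[336. 120.] 1458.5 floor [ 549.7 -186.5] stake [ 549.8 -185.6]
```

View pics/w2.png

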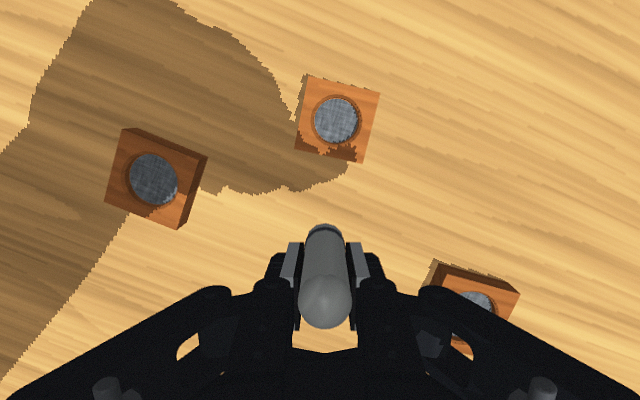

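The wrist view shows dome_20 held upright between the pads. holder_20's felt is at (336,120), which gives (549.7,-186.5), and holder_28's at (153,179) gives (458.3,-75.6).

```bash
python3 -m handwheel '{"gripper":[-1,-1,-1,-1,-1,-1,-1,-1],"slide":[[25,4,0],[25,4,0],[11.5,0,0],[0,0,20],[0,0,20],[0,0,10],[0,0,0],[0,0,0]],"yaw":[0,0,0,0,0,0,0,0]}' 40
python3 go.py 549.5 -186.5 36; python3 felt.py wrist w3.png | tail -3
```

```text
time: 3.73
ee_pos: [0.5458, -0.188, 0.0625]
tcp_rot: [-180.0, 0.0, 22.1]
wrist_force: [0.1, -0.6, -0.7]
opening: 0.0189
grasp_force: 39.3
t 3.73 pos [ 545.8 -188.    62.5] rot [-180.     0.    22.1] open 18.9 gf 39.3 F [ 0.1 -0.6 -0.7]
tool shift mm [ 4.   0.1 26.5]
[116. 281.] 1994.0 floor [457.3 -75.3] stake [475.9 -86.2]
[359. 264.] 635.5 floor [ 529.4 -218.2] stake [ 539.  -211.3]
[290. 264.] 574.0 floor [ 513.  -177.3] stake [ 524.7 -175.5]
```

View pics/w3.png

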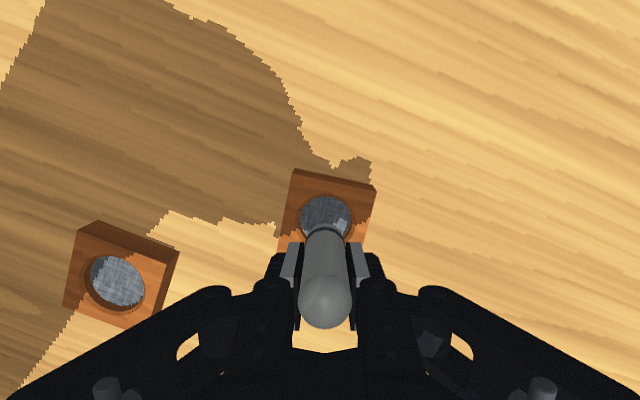

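The wrist view shows the stake hanging over the recess at (325,215), about 4 mm short along tool x. I'll correct that, lower it and check before releasing.

```bash
python3 -m handwheel '{"gripper":[-1,-1,-1,-1,-1,-1,-1],"slide":[[4,0,0],[0,0,10],[0,0,8],[0,0,6],[0,0,2.5],[0,0,0],[0,0,0]],"yaw":[0,0,0,0,0,0,0]}' 40
python3 go.py 549.5 -186.5 36
```

```text
time: 4.37
ee_pos: [0.55, -0.1862, 0.0358]
tcp_rot: [-180.0, 0.0, 22.2]
wrist_force: [-3.0, 0.2, 2.8]
opening: 0.0192
grasp_force: 39.4
t 4.37 pos [ 550.  -186.2   35.8] rot [-180.     0.    22.2] open 19.2 gf 39.4 F [-3.   0.2  2.8]
tool shift mm [-0.6  0.1 -0.2]
```

```bash
python3 -m handwheel '{"gripper":[0.2,0.2,0.2,0.2,0.2,0.2,0.2,0.2],"slide":[[0,0,0],[0,0,0],[0,0,0],[0,0,0],[0,0,-10],[0,0,-30],[0,0,-40],[0,0,-40]],"yaw":[0,0,0,0,0,0,0,0]}' 
python3 go.py 420 300 210;python3 felt.py wrist w4.png
python3 - <<'E'
from vis import *
for n in("scene","side"):
    c=camera(n);i=c["img"]
    h=cv2.cvtColor(i,cv2.COLOR_RGB2HSV).astype(int)
    m=((h[...,0]>120)&(h[...,0]<165)&(h[...,1]>60)).astype(np.uint8)
    for uv,a,k in blobs(m,60,3000): print(n,np.round(uv),a,(cast(c,[uv],.036)[0]*1000).round())
    g,_=masks(i)
    for uv,a,k in blobs(g,100,800):
        p=(cast(c,[uv],.036)[0]*1000).round()
        if p[1]>330: print("g",np.round(uv),p)
E
```

```text
time: 5.03
ee_pos: [0.5494, -0.1861, 0.1572]
tcp_rot: [-179.9, 0.1, 22.2]
wrist_force: [-0.1, 0.1, -0.1]
opening: 0.051
grasp_force: 0.0
t 5.03 pos [ 549.4 -186.1  157.2] rot [-1.799e+02  1.000e-01  2.220e+01] open 51.0 gf 0.0 F [-0.1  0.1 -0.1]
tool shift mm [  63.4 -499.   -52.4]
[456. 349.] 297.0 floor [ 444.  -377.4] stake [ 457.9 -359.3]
[402. 269.] 695.0 floor [ 506.6 -284. ] stake [ 515.3 -273.8]
[246. 269.] 689.0 floor [ 449.7 -145.8] stake [ 463.2 -147.1]
[178. 236.] 1125.5 floor [457.1 -75.5] stake [469.9 -82.6]
[325. 197.] 1250.5 floor [ 543.9 -188.9] stake [ 549.5 -186.6]
[ 20. 191.] 1601.0 floor [441.7  77.5] stake [455.8  57.6]
[311.   7.] 555.0 floor [ 682.3 -120. ] stake [ 676.3 -123.4]
scene [444. 192.] 291.5 [531. 322.  36.]
scene [476. 168.] 268.0 [437. 429.  36.]
scene [453. 155.] 142.5 [373. 392.  36.]
g [449. 171.] [445. 359.  36.]
g [634.  31.] [-724. 1604.   36.]
g [432.   3.] [-1416.   790.    36.]
side [304. 141.] 200.0 [526. 317.  36.]
side [252. 132.] 195.0 [390. 378.  36.]
side [266. 121.] 180.0 [433. 426.  36.]
g [275. 136.] [452. 351.  36.]
g [223.  80.] [312. 673.  36.]
```

```bash
python3 -m handwheel '{"gripper":[0.2,0.2,0.2,0.2,0.2,0.2,0.2,0.2],"slide":[[0,0,-8],[0,0,-8],[0,0,-8],[0,0,-8],[0,0,-8],[0,0,-8],[0,0,0],[0,0,0]],"yaw":[0.125,0.125,0.125,0.125,0.125,0.125,0.125,0.125]}' 
python3 -m handwheel '{"gripper":[0.2,0.2,0.2,0.2],"slide":[[0,0,0],[0,0,0],[0,0,0],[0,0,0]],"yaw":[0.125,0.125,0.04,0]}' 
python3 go.py 450 352 200
```

```text
time: 5.85
ee_pos: [0.5177, -0.2558, 0.2039]
tcp_rot: [-176.6, 0.4, -27.9]
wrist_force: [-0.1, -1.3, 0.4]
opening: 0.0512
grasp_force: 0.0
time: 6.18
ee_pos: [0.4715, -0.3221, 0.2033]
tcp_rot: [-173.5, 1.8, -37.5]
wrist_force: [0.7, 0.3, 0.5]
opening: 0.0513
grasp_force: 0.0
t 6.18 pos [ 471.5 -322.1  203.3] rot [-173.5    1.8  -37.5] open 51.3 gf 0.0 F [0.7 0.3 0.5]
tool shift mm [-427.3 -516.3   75.5]
```

Run:
```python
from workcell import sensors
o=sensors.get_obs();print(o["q"].round(1),o["qd"].round(1),o["ee_pos"],o["tcp_rot"])
```

```text
[-37.6   9.1  11.2  93.9   6.5 179.9] [ 3.8 -0.3  0.  -0.5 -0.   0. ] [ 0.47148113 -0.3220868   0.20331249] [-173.49692245    1.76716011  -37.52070148]
```

```bash
python3 -m handwheel '{"gripper":[0.2,0.2,0.2,0.2,0.2,0.2,0.2,0.2],"slide":[[0,0,0],[0,0,0],[0,0,0],[0,0,0],[0,0,0],[0,0,0],[0,0,0],[0,0,0]],"yaw":[-0.125,-0.125,-0.125,-0.125,-0.125,-0.125,-0.125,-0.125]}' ; python3 go.py 450 352 200
```

```text
time: 6.85
ee_pos: [0.474, -0.3187, 0.2036]
tcp_rot: [-175.1, -4.6, 20.3]
wrist_force: [-0.1, -0.0, 0.9]
opening: 0.0512
grasp_force: 0.0
t 6.85 pos [ 474.  -318.7  203.6] rot [-175.1   -4.6   20.3] open 51.2 gf 0.0 F [-0.1 -0.   0.9]
tool shift mm [ 208.8 -633.4   75.1]
```

q6 (the last joint) hit its 180° limit, and the commanded pose took on a 6.5° tilt. I'll turn the other way and push gently against the opposite limit to undo it.

```bash
A='' 
python3 -m handwheel '{"gripper":[0.2,0.2,0.2,0.2,0.2,0.2,0.2,0.2],"slide":[[0,0,0],[0,0,0],[0,0,0],[0,0,0],[0,0,0],[0,0,0],[0,0,0],[0,0,0]],"yaw":[-0.125,-0.125,-0.125,-0.125,-0.125,-0.125,-0.125,-0.125]}' >/dev/null
python3 -m handwheel '{"gripper":[0.2,0.2,0.2,0.2,0.2,0.2,0.2,0.2],"slide":[[0,0,0],[0,0,0],[0,0,0],[0,0,0],[0,0,0],[0,0,0],[0,0,0],[0,0,0]],"yaw":[-0.125,-0.125,-0.125,-0.125,-0.125,-0.125,-0.125,-0.125]}' >/dev/null
cat > q.py <<'E'
from workcell import sensors
o=sensors.get_obs();print(o["q"].round(1),o["ee_pos"].round(3),o["tcp_rot"].round(1),round(float(o["time"]),2))
E
python3 q.py
python3 -m handwheel '{"gripper":[0.2,0.2,0.2,0.2,0.2,0.2,0.2,0.2],"slide":[[0,0,0],[0,0,0],[0,0,0],[0,0,0],[0,0,0],[0,0,0],[0,0,0],[0,0,0]],"yaw":[-0.125,-0.125,-0.125,-0.125,-0.125,-0.125,-0.125,-0.125]}' >/dev/null
python3 -m handwheel '{"gripper":[0.2,0.2,0.2,0.2,0.2,0.2,0.2,0.2],"slide":[[0,0,0],[0,0,0],[0,0,0],[0,0,0],[0,0,0],[0,0,0],[0,0,0],[0,0,0]],"yaw":[-0.125,-0.125,-0.125,-0.125,-0.125,-0.125,-0.125,-0.125]}' >/dev/null
python3 q.py
```

```text
[-37.2   9.   11.2  93.9   6.5   7.7] [ 0.474 -0.319  0.204] [173.8  -2.6 135.2] 8.18
[ -37.2    9.    11.2   93.9    6.5 -106.9] [ 0.474 -0.319  0.204] [-179.8    6.7 -110.3] 9.52
```

```bash
python3 -m handwheel '{"gripper":[0.2,0.2,0.2,0.2,0.2,0.2,0.2,0.2],"slide":[[0,0,0],[0,0,0],[0,0,0],[0,0,0],[0,0,0],[0,0,0],[0,0,0],[0,0,0]],"yaw":[-0.125,-0.125,-0.125,-0.125,-0.125,-0.125,-0.125,-0.125]}' >/dev/null
python3 -m handwheel '{"gripper":[0.2,0.2,0.2,0.2],"slide":[[0,0,0],[0,0,0],[0,0,0],[0,0,0]],"yaw":[-0.125,-0.125,-0.125,0]}' >/dev/null
python3 q.py
python3 -m handwheel '{"gripper":[0.2,0.2],"slide":[[0,0,0],[0,0,0]],"yaw":[-0.125,0]}' >/dev/null
python3 q.py
```

```text
[ -33.9    8.5   10.8   93.3    5.5 -179.9] [ 0.489 -0.296  0.204] [-174.5    1.1  -34. ] 10.52
[ -29.8    7.9   10.2   92.6    4.2 -179.9] [ 0.507 -0.266  0.204] [-175.8    0.4  -29.9] 10.68
```

```bash
python3 -m handwheel '{"gripper":[0.2,0.2,0.2],"slide":[[0,0,0],[0,0,0],[0,0,0]],"yaw":[-0.125,-0.125,0]}' >/dev/null
python3 q.py
python3 -m handwheel '{"gripper":[0.2,0.2],"slide":[[0,0,0],[0,0,0]],"yaw":[-0.11,0]}' >/dev/null
python3 q.py
```

```text
[ -21.6    7.1    9.3   91.9    1.3 -179.9] [ 0.534 -0.204  0.204] [-178.7   -0.3  -21.6] 10.93
[ -18.1    6.9    9.1   91.7    0.  -179.9] [ 0.543 -0.177  0.204] [-180.    -0.4  -18.2] 11.1
```

The tilt is gone. Next I turn to yaw -51 and go over dome_28.

```bash
python3 -m handwheel '{"gripper":[0.2,0.2,0.2,0.2,0.2,0.2],"slide":[[0,0,0],[0,0,0],[0,0,0],[0,0,0],[0,0,0],[0,0,0]],"yaw":[0.125,0.125,0.125,0.125,0.076,0]}' >/dev/null
python3 q.py; python3 go.py 450 352 204
```

```text
[ -18.5    6.9    9.1   91.8    0.  -146.7] [ 0.541 -0.181  0.204] [-179.7   -0.4  -51.8] 11.6
t 11.6 pos [ 541.3 -181.1  203.7] rot [-179.7   -0.4  -51.8] open 51.2 gf 0.0 F [ 0.2 -0.2 -0.3]
tool shift mm [-475.2 -258.2   -2.1]
```

```bash
python3 -m handwheel '{"gripper":[0.2,0.2,0.2,0.2,0.2,0.2,0.2,0.2],"slide":[[-30,-16,0],[-30,-16,0],[-30,-16,0],[-30,-16,0],[-30,-16,0],[-30,-16,0],[-30,-16,0],[-30,-16,0]],"yaw":[0,0,0,0,0,0,0,0]}' >/dev/null
python3 -m handwheel '{"gripper":[0.2,0.2,0.2,0.2,0.2,0.2,0.2,0.2],"slide":[[-30,-16,0],[-30,-16,0],[-30,-16,0],[-30,-16,0],[-30,-16,0],[-20,-10,0],[-10,-6,0],[0,0,0]],"yaw":[0,0,0,0,0,0,0,0]}' >/dev/null
python3 q.py; python3 go.py 450 352 204; python3 felt.py wrist w5.png
```

```text
[ 32.6   2.7   4.4  91.4  -0.3 -96.1] [0.455 0.289 0.202] [-179.8   -0.4  -51.3] 12.93
t 12.93 pos [455.3 288.8 201.6] rot [-179.8   -0.4  -51.3] open 51.3 gf 0.0 F [ 0.1 -1.  -0.9]
tool shift mm [-52.6 -35.4  -2.6]
[404. 268.] 840.0 floor [327.  308.8] stake [339.1 303.6]
[246. 269.] 692.0 floor [461.7 418.8] stake [464.1 405.7]
[ 17. 273.] 3512.0 floor [667.2 596.2] stake [654.8 570.3]
[283. 235.] 1100.5 floor [453.7 362. ] stake [456.7 353. ]
[406. 187.] 2180.0 floor [386.7 240.2] stake [394.6 240. ]
[485.  17.] 1960.5 floor [437.6  74.3] stake [441.8  86.1]
[319.  31.] 2889.5 floor [548.5 181.1] stake [544.7 185.2]
[8. 5.] 156.5 floor [800.6 343.9] stake [778.6 336.2]
```

View pics/w5.png

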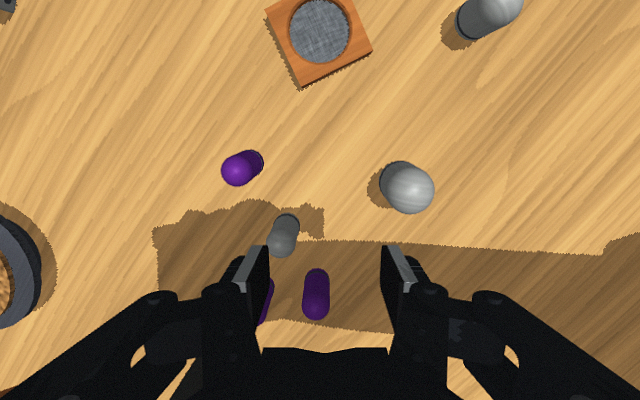

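The wrist view shows dome_28 grey at (283,235), with purple stakes at (240,168), (316,292) and (265,300). dome_44 is at (406,187), and holder_44's felt at (319,31) gives (548.5,181).

```bash
python3 -m handwheel '{"gripper":[0.2,0.2,0.2,0.2],"slide":[[-20,-17.5,0],[-20,-17.5,0],[-10,0,0],[0,0,0]],"yaw":[0,0,0,0]}' >/dev/null
python3 go.py 453 352 204; python3 felt.py wrist w6.png
```

```text
t 13.32 pos [451.9 348.  201.4] rot [-179.8   -0.4  -51.5] open 51.3 gf 0.0 F [-0.1 -0.8  0.7]
tool shift mm [-2.4 -3.4 -2.6]
[404. 268.] 803.0 floor [323.7 368.8] stake [335.9 363.6]
[246. 269.] 691.0 floor [458.7 477.7] stake [461.1 464.6]
[317. 189.] 944.0 floor [453.6 358.1] stake [456.4 353.7]
[446. 136.] 2522.5 floor [387.1 235.8] stake [394.7 240.2]
```

View pics/w6.png

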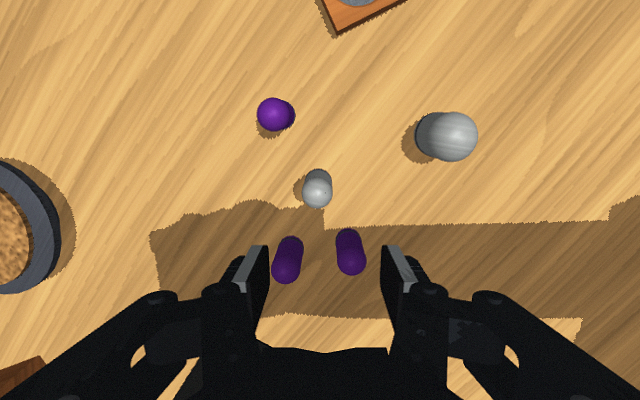

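The wrist view shows dome_28 at (317,189) with the three purple stakes clear of the fingers' path. I'll take dome_28 as (455,352) and go down.

```bash
python3 -m handwheel '{"gripper":[0.2,0.2,0.2,0.2,0.2,0.2,0.2,0.2],"slide":[[-1.6,-5.2,0],[0,0,30],[0,0,35],[0,0,35],[0,0,30],[0,0,25],[0,0,18],[0,0,6]],"yaw":[0,0,0,0,0,0,0,0]}' 40
python3 -m handwheel '{"gripper":[0.2,-1,-1,-1,-1,-1,-1],"slide":[[0,0,0],[0,0,0],[0,0,0],[0,0,0],[0,0,0],[0,0,0],[0,0,0]],"yaw":[0,0,0,0,0,0,0]}' 50
python3 go.py 455 352 22
```

```text
time: 14.03
ee_pos: [0.4559, 0.3496, 0.0198]
tcp_rot: [-180.0, -0.4, -51.6]
wrist_force: [0.3, 0.2, -0.5]
opening: 0.0514
grasp_force: 0.0
time: 14.62
ee_pos: [0.4578, 0.3523, 0.0249]
tcp_rot: [-179.6, -0.4, -51.6]
wrist_force: [0.4, -1.5, 6.7]
opening: 0.027
grasp_force: 49.2
t 14.62 pos [457.8 352.3  24.9] rot [-179.6   -0.4  -51.6] open 27.0 gf 49.2 F [ 0.4 -1.5  6.7]
tool shift mm [-1.5  2.4  2.8]
```

```bash
python3 -m handwheel '{"gripper":[-1,-1,-1,-1,-1,-1,-1,-1],"slide":[[0,0,-20],[0,0,-35],[0,0,-35],[0,0,-20],[15,12,0],[25,20,0],[25,20,0],[25,20,0]],"yaw":[0,0,0,0,0,0,0,0]}' 50 >/dev/null
python3 go.py 458 -76 120
python3 -m handwheel '{"gripper":[-1,-1,-1,-1,-1,-1,-1,-1],"slide":[[25,20,0],[25,20,0],[25,20,0],[25,20,0],[25,20,0],[25,20,0],[25,20,0],[15,12,0]],"yaw":[0,0,0,0,0,0,0,0]}' 50 >/dev/null
python3 go.py 458 -76 120
```

```text
t 15.28 pos [455.1 235.9 133.4] rot [-179.7   -0.4  -51.5] open 26.8 gf 50.1 F [ 0.7  0.1 -2.2]
tool shift mm [245.9 191.9  14.2]
t 15.95 pos [454.   -8.9 134.2] rot [-179.7   -0.4  -51.7] open 26.9 gf 50.1 F [ 0.3 -0.1 -2.8]
tool shift mm [55.  38.6 14.5]
```

```bash
python3 -m handwheel '{"gripper":[-1,-1,-1,-1,-1,-1],"slide":[[18,14,0],[16,12,0],[10,6,20],[0,0,20],[0,0,10],[0,0,0]],"yaw":[0,0,0,0,0,0]}' 50 >/dev/null
python3 go.py 458 -76 37;python3 felt.py wrist w7.png
```

```text
t 16.45 pos [455.6 -60.8  81.8] rot [-179.9   -0.2  -51.6] open 26.8 gf 50.1 F [-0.8 -0.5 -2.6]
tool shift mm [13.3  7.6 44.9]
[103. 392.] 613.0 floor [503.6 171.3] stake [502.7 139.3]
[205. 382.] 246.0 floor [443.8 106.8] stake [449.7  82.1]
[ 39. 362.] 1038.5 floor [559.7 181.3] stake [552.5 148.1]
[434. 330.] 703.5 floor [335.4 -42.4] stake [353.5 -50.3]
[371. 264.] 786.0 floor [407.5 -53.8] stake [417.5 -60.5]
[280. 265.] 569.5 floor [457.8 -13.4] stake [462.1 -24.6]
```

View pics/w7.png

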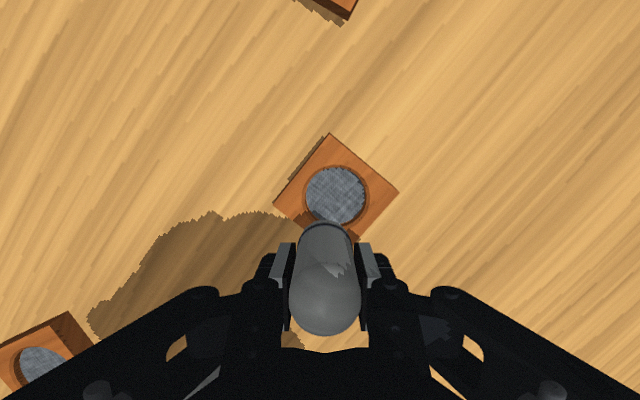

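The wrist view shows dome_28 held upright, about 15 mm short of holder_28's felt at (335,195).

```bash
python3 -m handwheel '{"gripper":[-1,-1,-1,-1,-1,-1],"slide":[[13.5,7.5,0],[0,0,0],[0,0,12],[0,0,10],[0,0,0],[0,0,0]],"yaw":[0,0,0,0,0,0]}' 50 >/dev/null
python3 go.py 458 -76 37
```

```text
t 17.0 pos [458.9 -75.7  60.9] rot [-179.8   -0.3  -51.6] open 26.7 gf 50.0 F [ 0.2 -0.1 -3.1]
tool shift mm [-0.4  1.  23.9]
```

```bash
python3 -m handwheel '{"gripper":[-1,-1,-1,-1,-1,-1],"slide":[[0,0.5,10],[0,0,8],[0,0,4],[0,0,2],[0,0,0],[0,0,0]],"yaw":[0,0,0,0,0,0]}' 50
python3 go.py 458 -76 37
```

```text
time: 17.5
ee_pos: [0.4595, -0.0766, 0.038]
tcp_rot: [-179.7, -0.4, -51.6]
wrist_force: [0.0, -0.0, -3.2]
opening: 0.027
grasp_force: 50.0
t 17.5 pos [459.5 -76.6  38. ] rot [-179.7   -0.4  -51.6] open 27.0 gf 50.0 F [ 0.  -0.  -3.2]
tool shift mm [-1.4  0.8  0.9]
```

```bash
python3 -m handwheel '{"gripper":[-1,-1,-1,-1],"slide":[[-0.5,0.5,1],[0,0,1],[0,0,0],[0,0,0]],"yaw":[0,0,0,0]}' 50
python3 go.py 458 -76 37
```

```text
time: 17.83
ee_pos: [0.459, -0.0766, 0.0368]
tcp_rot: [-179.7, -0.4, -51.6]
wrist_force: [-2.6, 0.9, 5.1]
opening: 0.0269
grasp_force: 50.9
t 17.83 pos [459.  -76.6  36.8] rot [-179.7   -0.4  -51.6] open 26.9 gf 50.9 F [-2.6  0.9  5.1]
tool shift mm [-1.1  0.4 -0.2]
```

```bash
python3 -m handwheel '{"gripper":[0.5,0.5,0.5,0.5,0.5,0.5,0.5,0.5],"slide":[[0,0,0],[0,0,0],[0,0,0],[0,0,0],[0,0,-10],[0,0,-30],[0,0,-40],[0,0,-40]],"yaw":[0,0,0,0,0,0,0,0]}' >/dev/null
python3 -m handwheel '{"gripper":[0.5,0.5,0.5,0.5,0.5,0.5,0.5,0.5],"slide":[[0,0,-30],[-20,-12,-20],[-30,-20,0],[-30,-20,0],[-30,-20,0],[-18,-10,0],[0,0,0],[0,0,0]],"yaw":[0,0,0,0,0,0,0,0]}' >/dev/null
python3 go.py 444 75 20; python3 felt.py wrist w8.png
```

```text
t 19.17 pos [442.   76.  206.1] rot [-179.7   -0.4  -51.4] open 63.7 gf 0.0 F [0.4 0.1 0. ]
tool shift mm [  0.8   0.  186.1]
[266. 325.] 2104.5 floor [388.8 253.3] stake [395.4 237. ]
[423. 272.] 902.5 floor [291.5  87.3] stake [305.   82.8]
[227. 272.] 755.5 floor [462.9 225.3] stake [464.3 211. ]
[184. 197.] 1875.5 floor [548.5 182. ] stake [543.7 170.8]
[322. 189.] 1368.5 floor [439.3  83.6] stake [442.3  79.4]
[85. 44.] 2040.5 floor [708.6 115.2] stake [692.5 108.8]
[419.  41.] 2032.0 floor [456.8 -85.2] stake [458.6 -77.4]
```

View pics/w8.png

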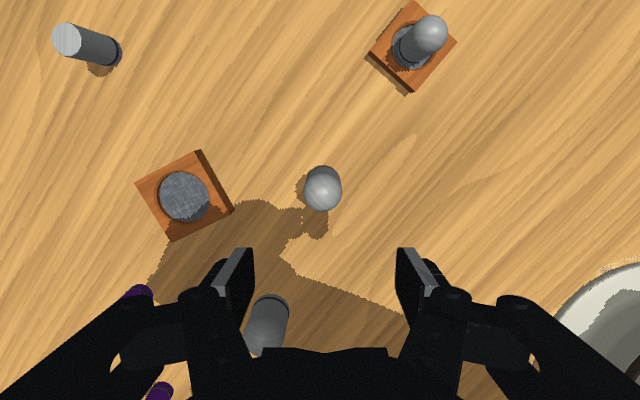

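The wrist view shows dome_28 standing in holder_28 at (415,42). dome_36 is at (322,189), directly below the tool.

```bash
python3 -m handwheel '{"gripper":[0.5,0.5,0.5,0.5,0.5,0.5,0.5,0.5],"slide":[[0.5,-1.5,0],[0,0,30],[0,0,38],[0,0,38],[0,0,30],[0,0,25],[0,0,18],[0,0,10]],"yaw":[0,0,0,0,0,0,0,0]}' 40 >/dev/null
python3 -m handwheel '{"gripper":[0.5,-1,-1,-1,-1,-1,-1,-1],"slide":[[0,0,0],[0,0,0],[0,0,0],[0,0,0],[0,0,0],[0,0,0],[0,0,0],[0,0,0]],"yaw":[0,0,0,0,0,0,0,0]}' 60
python3 go.py 446.5 -348 31
```

```text
time: 20.55
ee_pos: [0.4462, 0.0752, 0.0182]
tcp_rot: [-179.6, -0.5, -51.6]
wrist_force: [-0.3, -1.8, 6.2]
opening: 0.0349
grasp_force: 59.7
t 20.55 pos [446.2  75.2  18.2] rot [-179.6   -0.5  -51.6] open 34.9 gf 59.7 F [-0.3 -1.8  6.2]
tool shift mm [331.9 262.6 -11.8]
```

```bash
python3 -m handwheel '{"gripper":[-1,-1,-1,-1,-1,-1,-1,-1],"slide":[[0,0,-20],[0,0,-35],[0,0,-35],[0,0,-35],[15,12,0],[25,20,0],[25,20,0],[25,20,0]],"yaw":[0,0,0,0,0,0,0,0]}' 60 >/dev/null
python3 go.py 446.5 -348 120
python3 -m handwheel '{"gripper":[-1,-1,-1,-1,-1,-1,-1,-1],"slide":[[25,20,0],[25,20,0],[25,20,0],[25,20,0],[25,20,0],[25,20,0],[20,16,0],[15,12,0]],"yaw":[0,0,0,0,0,0,0,0]}' 60 >/dev/null
python3 go.py 446.5 -348 120; python3 q.py
```

```text
t 21.22 pos [443.5 -40.7 142.3] rot [-179.7   -0.4  -51.5] open 35.1 gf 61.3 F [ 0.5  0.7 -4.7]
tool shift mm [242.2 189.   23.1]
t 21.88 pos [ 442.3 -278.9  142.3] rot [-179.8   -0.4  -51.7] open 34.9 gf 61.2 F [-0.2  0.2 -2.5]
tool shift mm [56.7 39.7 22.5]
[-3.230e+01 -1.000e-01 -5.000e+00  8.460e+01  1.000e-01 -1.606e+02] [ 0.442 -0.279  0.142] [-179.8   -0.4  -51.7] 21.88
```

```bash
python3 -m handwheel '{"gripper":[-1,-1,-1,-1,-1,-1,-1,-1],"slide":[[20,15,0],[20,15,0],[16,10,15],[0,0,25],[0,0,25],[0,0,12],[0,0,0],[0,0,0]],"yaw":[0,0,0,0,0,0,0,0]}' 60 >/dev/null
python3 go.py 446.5 -348 30; python3 felt.py wrist w9.png >/dev/null
```

```text
t 22.55 pos [ 446.5 -345.3   65.7] rot [-179.8   -0.3  -51.6] open 35.0 gf 61.0 F [-0.2 -1.2 -3.4]
tool shift mm [ 1.9  1.9 35.7]
```

View pics/w9.png

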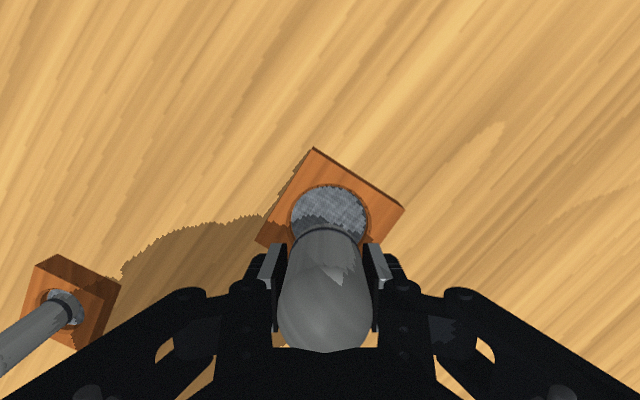

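The wrist view shows dome_36 held upright, its foot at about (325,235), just over holder_36's recess at (330,220).

```bash
python3 -m handwheel '{"gripper":[-1,-1,-1,-1,-1,-1,-1,-1],"slide":[[3.5,2,0],[0,0,0],[0,0,12],[0,0,10],[0,0,8],[0,0,4],[0,0,0],[0,0,0]],"yaw":[0,0,0,0,0,0,0,0]}' 60 
python3 go.py 446.5 -348 30
```

```text
time: 23.27
ee_pos: [0.4473, -0.3495, 0.0309]
tcp_rot: [-179.8, -0.3, -51.6]
wrist_force: [0.2, 0.5, -4.1]
opening: 0.0352
grasp_force: 61.2
t 23.27 pos [ 447.3 -349.5   30.9] rot [-179.8   -0.3  -51.6] open 35.2 gf 61.2 F [ 0.2  0.5 -4.1]
tool shift mm [-1.6 -0.3  0.9]
```

```bash
python3 -m handwheel '{"gripper":[-1,-1,-1,-1],"slide":[[0,0,1],[0,0,1],[0,0,0],[0,0,0]],"yaw":[0,0,0,0]}' 60
```

```text
time: 23.6
ee_pos: [0.4476, -0.3497, 0.0302]
tcp_rot: [-179.7, -0.4, -51.6]
wrist_force: [-3.7, 3.5, 5.7]
opening: 0.0345
grasp_force: 62.1
```

```bash
python3 -m handwheel '{"gripper":[1,1,1,1,1,1,1,1],"slide":[[0,0,0],[0,0,0],[0,0,0],[0,0,0],[0,0,0],[0,0,-10],[0,0,-30],[0,0,-40]],"yaw":[0,0,0,0,0,0,0,0]}' >/dev/null
python3 -m handwheel '{"gripper":[1,1,1,1,1,1,1,1],"slide":[[0,0,-40],[0,0,-35],[-20,-13,-20],[-30,-20,0],[-30,-20,0],[-30,-20,0],[-30,-20,0],[-30,-20,0]],"yaw":[0,0,0,0,0,0,0,0]}' >/dev/null
python3 -m handwheel '{"gripper":[1,1,1,1,1,1,1,1],"slide":[[-31,-20,0],[-31,-20,0],[-31,-20,0],[-31,-20,0],[-31,-20,0],[-31,-20,0],[-31,-20,0],[-31,-20,0]],"yaw":[0,0,0,0,0,0,0,0]}' >/dev/null
python3 go.py 396 237 200
```

```text
t 25.6 pos [399.8 149.7 204. ] rot [-179.7   -0.4  -51.6] open 85.3 gf 0.0 F [ 0.  -0.  -0.2]
tool shift mm [-70.8 -51.3   3.8]
```

```bash
python3 -m handwheel '{"gripper":[1,1,1,1,1,1],"slide":[[-25,-20,0],[-25,-20,0],[-15,-9,0],[-6,-2,0],[0,0,0],[0,0,0]],"yaw":[0,0,0,0,0,0]}' >/dev/null
python3 go.py 396 237 16; python3 felt.py wrist w10.png
```

```text
t 26.1 pos [396.2 234.8 203.1] rot [-179.7   -0.4  -51.6] open 85.3 gf 0.0 F [ 0.9 -0.3  1.2]
tool shift mm [ -3.2  -0.4 187.1]
[192. 281.] 935.0 floor [442.7 417.5] stake [442.2 400.7]
[323. 193.] 1954.0 floor [390.7 244.8] stake [393.9 240.4]
[233.  38.] 2751.0 floor [548.8 181.2] stake [540.7 181.4]
```

View pics/w10.png

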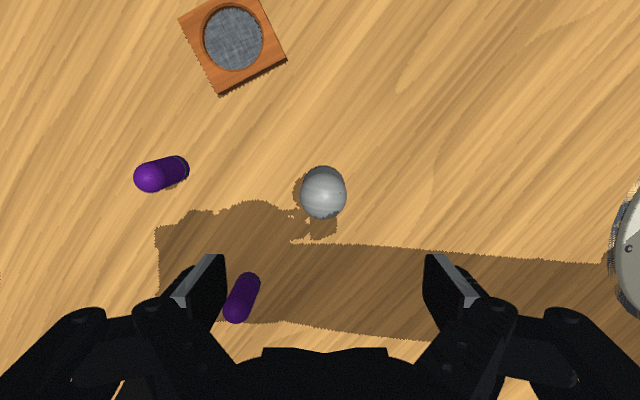

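The wrist view shows dome_44 at (323,193), centred ahead of the open fingers with purple stakes well clear. holder_44's felt at (233,38) gives (548.8,181.2).

```bash
python3 -m handwheel '{"gripper":[1,1,1,1,1,1,1,1],"slide":[[-2.5,-1,0],[0,0,30],[0,0,38],[0,0,38],[0,0,30],[0,0,25],[0,0,18],[0,0,9]],"yaw":[0,0,0,0,0,0,0,0]}' 70 >/dev/null
python3 -m handwheel '{"gripper":[1,-1,-1,-1,-1,-1,-1,-1],"slide":[[0,0,0],[0,0,0],[0,0,0],[0,0,0],[0,0,0],[0,0,0],[0,0,0],[0,0,0]],"yaw":[0,0,0,0,0,0,0,0]}' 70
python3 go.py 548.7 181 30
```

```text
time: 27.48
ee_pos: [0.3976, 0.2377, 0.0163]
tcp_rot: [-179.6, -0.4, -51.6]
wrist_force: [-1.3, -2.2, 7.5]
opening: 0.0428
grasp_force: 70.7
t 27.48 pos [397.6 237.7  16.3] rot [-179.6   -0.4  -51.6] open 42.8 gf 70.7 F [-1.3 -2.2  7.5]
tool shift mm [138.4 -83.2 -12.2]
```

```bash
python3 -m handwheel '{"gripper":[-1,-1,-1,-1,-1,-1,-1,-1],"slide":[[0,0,-20],[0,0,-35],[0,0,-30],[20,-12,0],[30,-18,0],[30,-18,0],[30,-18,0],[20,-12,0]],"yaw":[0,0,0,0,0,0,0,0]}' 70 >/dev/null
python3 -m handwheel '{"gripper":[-1,-1,-1,-1,-1,-1,-1,-1],"slide":[[8,-5,0],[0,0,0],[0,0,15],[0,0,20],[0,0,10],[0,0,0],[0,0,0],[0,0,0]],"yaw":[0,0,0,0,0,0,0,0]}' 70 >/dev/null
python3 go.py 548.7 181 28;  python3 felt.py wrist w11.png >/dev/null
```

```text
t 28.82 pos [547.5 181.3  57.1] rot [-179.7   -0.4  -51.6] open 42.6 gf 73.9 F [-0.1  0.1 -7. ]
tool shift mm [ 0.8 -0.6 29.1]
```

View pics/w11.png

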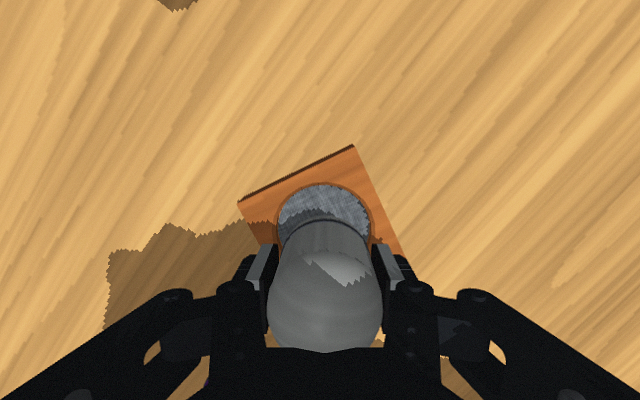

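The wrist view shows dome_44 held upright over holder_44, with the recess rim at (323,185) and the stake centred across it. I'll lower it now.

```bash
python3 -m handwheel '{"gripper":[-1,-1,-1,-1,-1,-1,-1],"slide":[[1.5,-0.5,0],[0,0,10],[0,0,9],[0,0,6],[0,0,3],[0,0,0],[0,0,0]],"yaw":[0,0,0,0,0,0,0]}' 70
python3 -m handwheel '{"gripper":[-1,-1,-1],"slide":[[0,0,1],[0,0,0],[0,0,0]],"yaw":[0,0,0]}' 70
```

```text
time: 29.45
ee_pos: [0.5484, 0.1797, 0.0283]
tcp_rot: [-179.8, -0.4, -51.6]
wrist_force: [-6.2, -2.3, 3.2]
opening: 0.0427
grasp_force: 74.8
time: 29.7
ee_pos: [0.5484, 0.1797, 0.0283]
tcp_rot: [-179.8, -0.4, -51.6]
wrist_force: [-9.1, -2.5, 10.5]
opening: 0.0423
grasp_force: 76.0
```

```bash
python3 -m handwheel '{"gripper":[1,1,1,1,1,1,1,1],"slide":[[0,0,-1],[0,0,0],[0,0,0],[0,0,0],[0,0,0],[0,0,-10],[0,0,-30],[0,0,-40]],"yaw":[0,0,0,0,0,0,0,0]}' >/dev/null
python3 -m handwheel '{"gripper":[1,1,1,1,1,1,1,1],"slide":[[0,0,-40],[-20,-20,-40],[-20,-20,-20],[-20,-20,0],[-20,-20,0],[0,0,0],[0,0,0],[0,0,0]],"yaw":[0,0,0,0,0,0,0,0]}'
python3 - <<'E'
from vis import *
a=camera("side")["img"][90:400,200:450]; b=camera("scene")["img"][110:270,130:510]
a=cv2.resize(a,None,fx=1.9,fy=1.9); b=cv2.resize(b,None,fx=0.85,fy=0.85) if 0 else b[:, :]
o=np.zeros((600,800,3),np.uint8); o[:a.shape[0],:a.shape[1]]=a
c=b[:,:320]; o[:160,478:798]=c
d=b[:,200:]; o[200:360,478:478+d.shape[1]]=d
cv2.imwrite("pics/end.png",o[:,:,::-1])
E
```

```text
time: 31.03
ee_pos: [0.56, 0.2883, 0.202]
tcp_rot: [-179.8, -0.4, -51.6]
wrist_force: [0.3, 0.1, 0.2]
opening: 0.0849
grasp_force: 0.0
```

View pics/end.png

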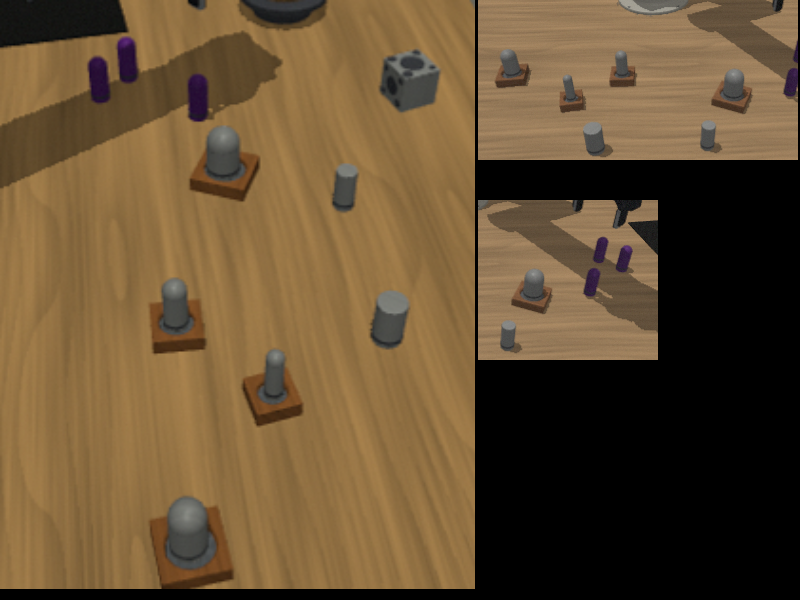

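The final views show all four domed stakes upright in their own holders, at (222,150), (175,305), (275,375) and (187,530) in the side crop. The flat and purple stakes stand where they were.

```bash
python3 -c "
from workcell import ticket
print(ticket.job_done())"
```

```text
the job is handed in; nothing more can be done
None
```

The four round-headed stakes stand upright in their own holders, placed thinnest to thickest, the flat and purple stakes were left standing, and the job was handed in at about 31 s.

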